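# Aim the soldering jig at the fume extractor and switch it on

## Robot

A 6-joint arm with a two-finger parallel gripper is mounted at the origin on the work surface. World frame = base frame: x ahead of the robot, y to its left, z up, the work surface at z = 0. Lengths are in mm, angles in rad, forces in N, time in s.
With the tool pointing down it reaches from about 375 to 925 mm from the base axis. Payload 5.7 kg.
Tool frame: the origin (TCP) lies on the mounting face of the last link; the fingertips stand 173 mm ahead of it and the grasp point (between the pads) lies 155 mm ahead of it (bot.tips_ahead is the z of the fingertips in the tool frame, in mm); z points along the fingers, y is the line along which they close (so a half turn about z gives the same grasp; the last joint's range is limited). The gripper opens to 85 mm and grips with 20 to 120 N. Pads are 22 mm wide; open, the fingers measure 114 mm over their backs; the gripper's body (76 mm by 85 mm) begins 54 mm behind the grasp point. The pads swing forward as they close: fully open they stand 13 mm farther back than shut.
Start: joints at [-1.373, 0.359, 1.51, -0, 1.272, -0.115], TCP at [184.623, -570.876, 404.667] pointing down, gripper open.
Joint ranges: [-2.97, 2.97], [-1.01, 2.36], [0.21, 2.38], [-0.96, 4.11], [0.2, 2.71], [-2.98, 2.98]. Speed limits (rad/s): [2.39, 2.39, 3.14, 3.14, 3.14, 3.14].

## Interface

Orientations are given as a unit quaternion [w, x, y, z].
In Python, from rig import bot, vision gives the robot as it stands.
- The arm moves only by the tool play_rows, never from a script. Its argument "steps" is a list of rows, each a list of 4 numbers: the shift along the tool's x, y, z in m, then the turn about the tool's z in degrees. In form: [[tx, ty, tz, roll], ...]. A call has 1 to 12 rows; each row is the pose to reach, as a shift and turn from the pose commanded when the call began, along the tool's axes at that moment; what a row does not reach only later rows make up. A row lasts 1/8 s, in which the tool goes at most 62.5 mm and 10.7 degrees, less where a joint would pass 70% of its speed; a pose out of reach is approached as far as the arm can. A call with a gripper value outside its range is refused whole. "gripper" is the finger opening in m, from 0 to 0.0854, set as the call begins (left out, the last holds). The fingers move at their own pace and stop on an object; the grip force is fixed at half the most. Time passes only in rows, so rows that repeat a pose let the fingers close. It gives the time, the measured TCP pose, the force, the opening and the grip force at its end, in the units of the state.
- bot.read_state(): the state, without advancing time (a new reading comes with each control period).
- vision.snapshot(name): name is "scene" or "top" or "wrist"; returns a dict with "color" (480x640x3 uint8, blue, green, red), "depth" (480x640 float32, mm along the optical axis (not along the pixel's ray), 0 where there is no reading), "intrinsics" (3x3 intrinsics, pixels), "extrinsics" (4x4, takes a point from camera to world coordinates). Camera axes: x right, y down, z forward; pixel columns grow to the right and rows downward; lengths in mm; the calibration is good to about 2 mm. A picture is of the moment at which its call begins.
- bot.close_job(): hands the job in; it is judged then, once.
The state is a dict: "clock": time; "qpos": joint angles; "joint_vel": joint speeds; "joint_efforts": joint torques, N m; "tcp_pos": TCP position; "tool_rot": TCP orientation; "wrist_force": force on the tool from outside, world axes, zero at the start; "torque": the same for the moment, N m; "opening": finger opening in mm; "grasp_force": force on a finger pad.
Only numpy, scipy, OpenCV 4.12 (cv2) and the standard library are available. Lean on these libraries where they do the work, as an engineer would, in place of code of your own. Each camera call takes 0.05 s, during which the arm holds its last target. There are 200 camera calls.

## Task

Ready the bench for soldering: with a fingertip, push the three-armed rotary jig round by one of its arms until its arrow-headed arm points at the middle of the fume extractor's wide round mouth (not at the narrow hot-air nozzle), and let it come to rest there. Then push the black-balled toggle lever of the switch right over to its opposite stop and leave everything clear. Push gently, do not grip or flick anything, do not touch the circuit board riding on the jig, and leave the other things on the bench where they are.

Things in the scene. Friction and masses are not known exactly. Their poses are not given: they have to be found in the camera images.
- jig_hub (a point): Point on the turning axis, on the turntable's top face, 54 mm above the table; turns with it. z is up, x runs along the arrow-headed arm. The turntable is a disc 100 mm across, 34 to 54 mm high. Two plain steel arms, at +120 and -120 degrees from x, end 106 mm from the axis; like the arrow arm they are level, round, 12 mm thick, centreline 44 mm above the table.
- arrow_tip (a point): Tip of the arrow-headed arm, 135 mm from the turning axis, 44 mm above the table; turns with the jig. The arm is round, 12 mm thick; its head is a flat diamond 42 mm across and 12 mm thick, centred 114 mm from the axis.
- jig (a joint): Turn of the turntable from where it was at the start, rad, growing anticlockwise seen from above. It turns endlessly both ways, is held by light friction (about 0.07 N m, 0.8 N at 85 mm) and stays where it is left.
- board: Loose green circuit board, 60 x 43 x 4 mm, 60 g, in a black nest (72 x 55 mm, 8 mm high) on the turntable; origin in the middle of its underside. Its parts rise to 67 mm above the table. It rides round with the jig.
- extractor_mouth (a point): Centre of the fume extractor's wide round mouth (a black bell 100 mm across, barred opening 86 mm across, facing forward and 30 degrees upward), 120 mm above the table; the bell's lips are 77 to 163 mm high. Behind it is a fixed grey box 90 x 120 x 100 mm high, whose centre is 76 mm behind the mouth along this point's x.
- hot_air_nozzle (a point): Tip of the hot-air tool's thin steel nozzle (18 mm across), 95 mm above the table; not to be aimed at. The fixed tool stands behind it: a black barrel 48 mm thick, highest point 119 mm, on a post and a foot plate 90 x 100 mm whose centre is 65 mm behind the tip along this point's x.
- switch_base: Fixed grey block of the bench switch, 70 (x) x 50 (y) x 25 mm high, origin in the middle of its underside. The lever's axis runs along its y, 22 mm above the table through the middle; the lever swings from its -x side to its +x side.
- switch_tip (a point): Centre of the black ball (26 mm across) on the end of the toggle lever, 60 mm from the lever's axis; the steel rod below it is 10 mm thick. At the start it is 29 mm to -x of the block's middle and 75 mm above the table; at the other stop it is 29 mm to +x at the same height; midway it is 82 mm high.
- switch (a joint): Lever angle, rad: 0 off (leaning to the block's -x), 1.0 on (leaning to its +x, the stop). Light friction, about 1 N at the ball; it stays where it is left.
- vise: Fixed small bench vise, bystander, foot 80 mm across, 92 mm high, spindle reaching 67 mm to its -x; origin in the middle of its underside.
- spool: Loose solder reel standing on its flange, 52 mm across, 40 mm high; origin under its centre. Leave alone.
- pliers: Loose pliers lying flat, about 130 x 50 mm, 12 mm thick. Leave alone.
- screwdriver: Loose screwdriver lying flat, 160 mm long. Leave alone.
- flux: Loose small bottle, 40 mm across, 90 mm high; origin under its centre. Leave alone.
- tin: Loose low steel tin, 60 mm across, 45 mm high; origin under its centre. Leave alone.
- pot: Loose small dark steel bowl, 56 mm across, 35 mm high; origin under its centre. Leave alone.
- weight: Loose knobbed brass weight, 36 mm across, 34 mm high; origin under its centre. Leave alone.
- jig_base: Fixed round grey foot of the jig, 140 mm across, 33 mm high, carrying the turntable; origin in the middle of its underside, on the turning axis. It does not turn.
Not all that is in view belongs to the job. What is shaped like the board but blue, red or yellow is not meant.

How it is judged:
By the outcome, as a careful person would: the job done as asked, in the order asked, and still so for the second after the job is handed in, with the robot touching nothing.
It also fails if it takes over 59 s, if anything falls off the work surface, if the arm or the gripper's body presses on something with over 40 N, if the wrist force passes 120 N, or if a joint passes its speed limit or range.

## Working session

There is one attempt and no reset: what is moved stays moved. The work goes in short steps, Python scripts to look and compute and a tool call to move; the robot and the scene stay as the last step left them, time stands still between calls to the robot, and variables do not carry over. Pictures are saved under pics/ and viewed, at most 10 in all, crops included, and the job is handed in when it is done.

Besides the shell and the picture viewer there is one more tool, called as name(argument=value, ...), one argument or row to a line, values as JSON. play_rows: Moves the arm, as the interface text tells. Its arguments: {"type":"object","properties":{"steps":{"type":"array"},"gripper":{"type":"number"}},"required":["steps"]}

```bash
mkdir -p pics; cat > h.py <<'E'
import numpy as np, cv2
from rig import bot, vision
def cloud(s):
    d=s["depth"];K=s["intrinsics"];T=np.array(s["extrinsics"])
    v,u=np.mgrid[:480,:640]
    P=np.stack([(u-K[0][2])/K[0][0]*d,(v-K[1][2])/K[1][1]*d,d],-1)
    W=P@T[:3,:3].T+T[:3,3]; W[d==0]=np.nan
    return W
E
python3 - <<'E'
from h import *
for n in("top","scene"):
    s=vision.snapshot(n); cv2.imwrite(f"pics/{n}0.png",s["color"]); np.save(f"{n}0.npy",cloud(s)); print(n,np.round(s["extrinsics"],2).tolist())
st=bot.read_state(); print(st)
E
```

```text
top [[-0.03, -0.98, 0.19, 407.36], [-1.0, 0.04, 0.04, -9.96], [-0.04, -0.19, -0.98, 1001.12], [0.0, 0.0, 0.0, 1.0]]
scene [[-0.73, 0.39, -0.56, 1066.2], [0.68, 0.44, -0.59, 532.33], [0.02, -0.81, -0.59, 598.24], [0.0, 0.0, 0.0, 1.0]]
{'clock': 0.1, 'qpos': array([-1.37311709e+00,  3.59469929e-01,  1.51128389e+00, -1.62871686e-05,
        1.27252397e+00, -1.15104145e-01]), 'joint_vel': array([-0.00031656, -0.00221606, -0.00168956,  0.00128781, -0.00136766,
       -0.00047672]), 'joint_efforts': array([ 2.68096946e-04, -5.28648090e+01, -2.79350352e+01, -2.17740917e-04,
        5.06116907e-03,  4.18684394e-06]), 'tcp_pos': array([ 184.55158896, -570.58963552,  403.93074693]), 'tool_rot': array([-8.41528232e-04,  9.87795000e-01,  1.55757271e-01, -4.25530199e-05]), 'wrist_force': array([-0.06600792, -0.12947953, -0.26453173]), 'torque': array([-0.03476045,  0.04678454, -0.02815834]), 'grasp_force': 0.0, 'opening': 85.1401674315181}
```

View pics/top0.png

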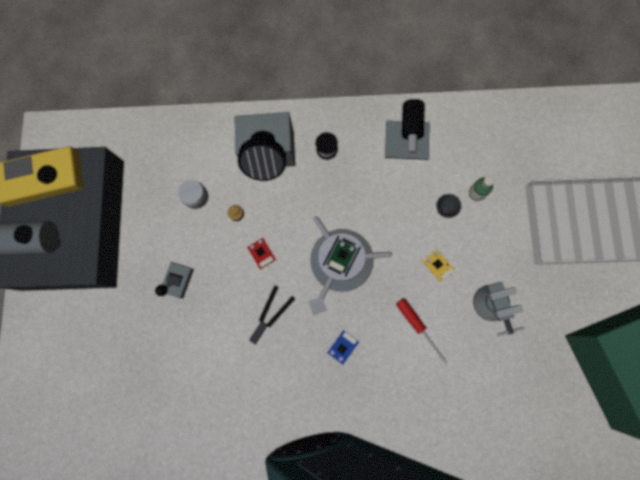

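View pics/scene0.png

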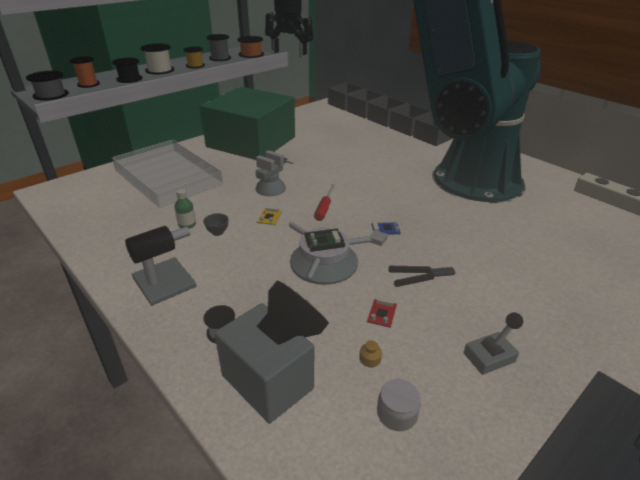

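The top view shows the jig hub at about (342,258), with the arrow head at (318,308) and the plain arms ending at (320,220) and (390,254). The extractor mouth is at (262,158), the nozzle at (412,148), the switch at (178,280) and its ball at (161,290). Next I'll measure these.

```bash
cat >> h.py <<'E'
def ray(s,u,v,z):
    K=np.array(s["intrinsics"]);T=np.array(s["extrinsics"])
    d=T[:3,:3]@np.linalg.solve(K,[u,v,1.]);return T[:3,3]+d*(z-T[2,3])/d[2]
def jigfit(W,c=None):
    x,y,z=W[...,0],W[...,1],W[...,2]
    return x,y,z
E
python3 - <<'E'
from h import *
W=np.load("top0.npy");im=cv2.imread("pics/top0.png")
s=vision.snapshot("top")
for n,(u,v,z) in dict(hub=(342,258,54),arrow=(318,308,50),armA=(320,220,44),armB=(389,254,44),mouth=(262,158,120),nozz=(412,150,95),ball=(161,290,75),sw=(178,280,25),pl=(272,315,6),weight=(236,213,30),blue=(343,347,4),red=(261,253,4),tin=(193,194,45),spool=(327,146,40)).items():
    print(n,np.round(ray(s,u,v,z)),np.round(W[v,u]))
# foot: fit turntable/base from height; 
x,y,z=np.moveaxis(W,-1,0)
u0=ray(s,342,258,50)
r=np.hypot(x-u0[0],y-u0[1])
m=(r<90)&(z>26)&(z<38); print("base px",m.sum(),cv2.minEnclosingCircle(np.c_[x[m],y[m]].astype(np.float32)))
m=(r<90)&(z>46)&(z<58);print("table",m.sum(),cv2.minEnclosingCircle(np.c_[x[m],y[m]].astype(np.float32)))
crop=im[120:330,140:440]; cv2.imwrite("pics/c1.png",cv2.resize(crop,None,fx=2.6,fy=2.6,interpolation=cv2.INTER_CUBIC))
hm=np.clip(np.nan_to_num(z)*2,0,255).astype(np.uint8)[120:330,140:440]
cv2.imwrite("pics/c1h.png",cv2.resize(hm,None,fx=2.6,fy=2.6,interpolation=cv2.INTER_NEAREST))
E
```

```text
hub [552. -14.  54.] [551. -14.  61.]
arrow [450.  39.  50.] [450.  39.  51.]
armA [638.  30.  44.] [637.  30.  46.]
armB [ 559. -113.   44.] [ 557. -112.   51.]
mouth [755. 143. 120.] [750. 141. 131.]
nozz [ 768. -168.   95.] [ 766. -167.  101.]
ball [495. 360.  75.] [494. 356.  86.]
sw [520. 343.  25.] [519. 340.  34.]
pl [440. 142.   6.] [440. 143.  -2.]
weight [664. 217.  30.] [663. 215.  35.]
blue [369.  -9.   4.] [369.  -9.   6.]
red [577. 166.   4.] [576. 164.  11.]
tin [707. 309.  45.] [707. 309.  46.]
spool [808.  10.  40.] [807.  10.  41.]
base px 3 ((516.30908203125, -38.932411193847656), 16.751026153564453)
table 1513 ((552.0084838867188, -13.419057846069336), 89.2315902709961)
```

View pics/c1.png

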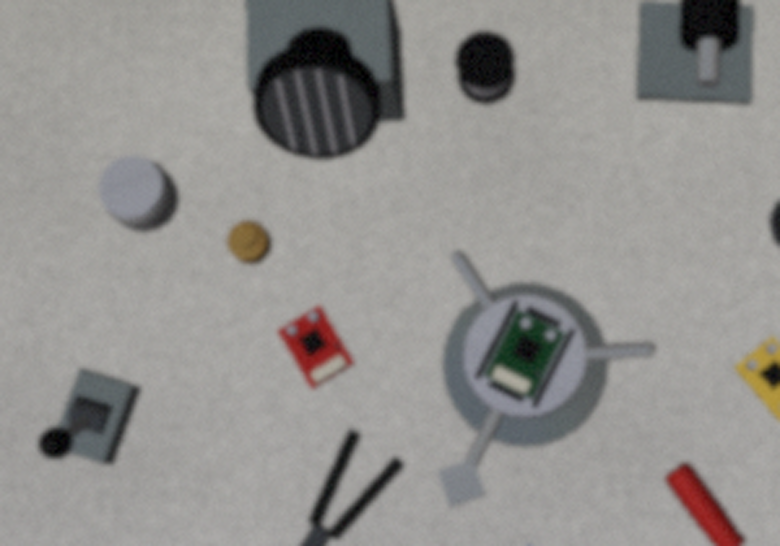

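View pics/c1h.png

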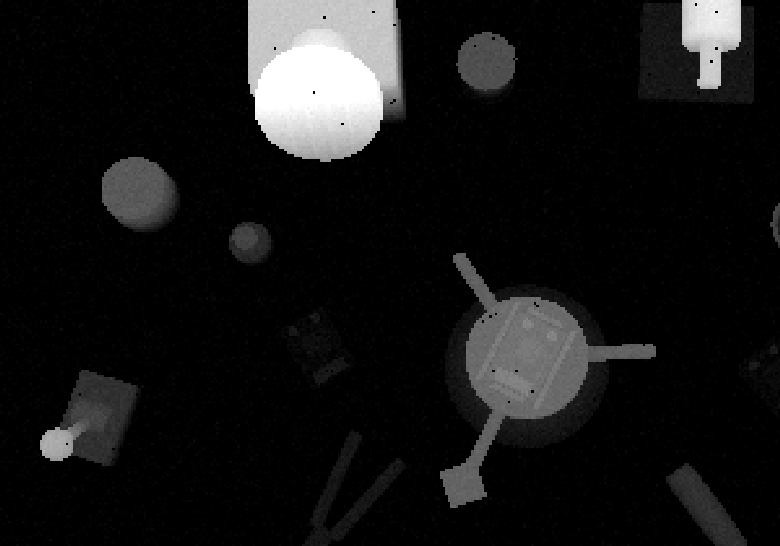

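Both crops agree: the arm layout is clear, with the red board and pliers outside the arrow's sweep. The arrow needs about -115°, pushing the plain arm at roughly 33°. I'll refine the numbers now.

```bash
cat >> h.py <<'E'
from scipy.optimize import least_squares, minimize
def jigpose(W,guess,lo=40,hi=58):
    """fit hub xy and arrow azimuth(deg) from points of the arms' height"""
    x,y,z=np.moveaxis(W,-1,0)
    r=np.hypot(x-guess[0],y-guess[1]); m=(r<145)&(z>lo)&(z<hi)
    m2=cv2.erode(m.astype(np.uint8),np.ones((2,2)))>0
    Q=np.c_[x[m],y[m]]
    def res(p):
        d=Q-p[:2]; rr=np.hypot(*d.T); out=[rr-50]
        for k,L in((0,100),(120,106),(-120,106)):
            a=np.radians(p[2]+k);t=d@[np.cos(a),np.sin(a)];n=d@[-np.sin(a),np.cos(a)]
            out.append(np.hypot(np.maximum(np.maximum(t-L,-t),0),np.maximum(abs(n)-0,0)))
        a=np.radians(p[2]);t=d@[np.cos(a),np.sin(a)];n=d@[-np.sin(a),np.cos(a)]
        out.append(abs(t-114)+abs(n)-21)
        return np.minimum(np.maximum(np.min(out,0),0),15)
    best=minimize(lambda p:(res(p)**2).mean(),guess,method="Nelder-Mead",options=dict(initial_simplex=np.array(guess)+np.array([[0,0,0],[5,0,0],[0,5,0],[0,0,6]])))
    return best.x,best.fun,len(Q)
E
python3 - <<'E'
from h import *
W=np.load("top0.npy")
x,y,z=np.moveaxis(W,-1,0)
p,f,n=jigpose(W,[552,-14,153]);print("jig top",p.round(1),f,n)
print("jig scene",jigpose(np.load("scene0.npy"),[552,-14,153]))
# extractor bell / box
for nm in("top0","scene0"):
    V=np.load(nm+".npy").reshape(-1,3);V=V[np.isfinite(V).all(1)]
    B=V[(abs(V[:,0]-755)<70)&(abs(V[:,1]-143)<75)&(V[:,2]>106)]
    print(nm,"bell hi",len(B),B.min(0).round(),B.max(0).round())
    bx=V[(abs(V[:,0]-825)<70)&(abs(V[:,1]-143)<90)&(abs(V[:,2]-100)<4)&(V[:,0]>790)]
    if len(bx)>9: print(" box",len(bx),cv2.minAreaRect(bx[:,:2].astype(np.float32)))
    S=V[(abs(V[:,0]-518)<55)&(abs(V[:,1]-342)<55)]
    b=S[(S[:,2]>20)&(S[:,2]<31)];print(" block",len(b),cv2.minAreaRect(b[:,:2].astype(np.float32)))
    b=S[(S[:,2]>66)]
    q=least_squares(lambda c:np.linalg.norm(b-c,axis=1)-13,[495,358,75]).x;print(" ball",len(b),q.round(1))
V=W.reshape(-1,3)
B=V[(abs(V[:,0]-755)<60)&(abs(V[:,1]-143)<60)&(V[:,2]>65)&(V[:,0]<785)]
c=B.mean(0);u,s,vt=np.linalg.svd(B-c,full_matrices=False);print("disc",c.round(1),vt[2].round(2),(s/len(B)**.5).round(1))
print(bot.tips_ahead)
E
```

```text
jig top [555.  -13.7 151.5] 2.236926741618561 1896
jig scene (array([557.63833701,  -9.43720107, 151.80213854]), np.float64(2.318901635667793), 1399)
top0 bell hi 1489 [732.  93. 106.] [819. 192. 165.]
 box 1371 ((827.58203125, 145.0986328125), (75.59501647949219, 119.70347595214844), 0.5250356793403625)
 block 537 ((521.4266967773438, 349.21319580078125), (50.43818664550781, 69.83042907714844), 70.97319793701172)
 ball 132 [494.8 359.7  74. ]
scene0 bell hi 2449 [737. 106. 106.] [820. 196. 165.]
 box 3163 ((827.8743896484375, 147.99464416503906), (76.4531478881836, 121.34708404541016), 0.4532546401023865)
 block 875 ((523.162353515625, 352.1306457519531), (51.1016960144043, 71.85053253173828), 70.73628234863281)
 ball 238 [494.5 361.5  75. ]
disc [750.8 140.4 124.5] [-0.84 -0.14  0.52] [27.5 26.4  9.9]
173.4
```

play_rows(
  steps=[
    [0,0,0,0],
    [0,0,0,0],
  ],
  gripper=0,
)

```text
clock: 0.4
tcp_pos: [184.6, -570.8, 404.5]
tool_rot: [-0.0, 0.988, 0.156, 0.0]
wrist_force: [-0.6, 0.2, -0.1]
opening: 51.4
grasp_force: 0.0
```

```bash
cat >> h.py <<'E'
from scipy.spatial.transform import Rotation as R
def rows(targets):
    """targets: (x,y,tip z mm, az deg of tool x) -> rows from present pose"""
    st=bot.read_state();w,*v=st["tool_rot"];M=R.from_quat([*v,w]).as_matrix()
    a0=np.degrees(np.arctan2(M[1,0],M[0,0]))
    o=[]
    for X,Y,Z,a in targets:
        d=M.T@(np.array([X,Y,Z+173.4])-st["tcp_pos"])/1000
        o.append([*np.round(d,3).tolist(),round(float((a0-a+180)%360-180),1)])
    return o
H=np.array([555,-13.7])
def pol(f,r=88,z=39.5):
    t=np.radians(f);return (H[0]+r*np.cos(t),H[1]+r*np.sin(t),z,f)
E
python3 -c "
from h import *
print(rows([pol(65,88,225),pol(65)]))"
```

```text
[[0.584, -0.481, 0.006, -47.1], [0.584, -0.481, 0.192, -47.1]]
```

play_rows(
  steps=[
    [0.584,-0.481,0.006,-47.1],
    [0.584,-0.481,0.006,-47.1],
    [0.584,-0.481,0.006,-47.1],
    [0.584,-0.481,0.006,-47.1],
    [0.584,-0.481,0.006,-47.1],
    [0.584,-0.481,0.006,-47.1],
    [0.584,-0.481,0.006,-47.1],
    [0.584,-0.481,0.006,-47.1],
    [0.584,-0.481,0.006,-47.1],
    [0.584,-0.481,0.006,-47.1],
    [0.584,-0.481,0.006,-47.1],
    [0.584,-0.481,0.006,-47.1],
  ],
)

```text
clock: 1.9
tcp_pos: [589.6, 62.9, 398.9]
tool_rot: [0.0, 0.843, 0.538, 0.0]
wrist_force: [1.0, -0.4, -0.1]
opening: 0.2
grasp_force: 0.0
```

play_rows(
  steps=[
    [0,0,0,0],
    [0,0,0,0],
  ],
)

```text
clock: 2.15
tcp_pos: [588.4, 61.0, 398.5]
tool_rot: [-0.0, 0.843, 0.538, -0.001]
wrist_force: [0.7, -0.8, -0.3]
opening: 0.1
grasp_force: 0.0
```

```bash
python3 -c "
from h import *
print(bot.read_state()['qpos'].round(2))
print(rows([pol(65,88,225),pol(65,88,100),pol(65)]))
s=vision.snapshot('top');cv2.imwrite('pics/t1.png',s['color'][90:390,140:540])"
```

```text
[-0.01  0.35  1.54 -0.    1.25  0.42]
[[0.006, 0.001, 0.0, 0.1], [0.006, 0.001, 0.125, 0.1], [0.006, 0.001, 0.186, 0.1]]
```

play_rows(
  steps=[
    [0.006,0.001,0.05,0],
    [0.006,0.001,0.1,0],
    [0.006,0.001,0.14,0],
    [0.006,0.001,0.165,0],
    [0.006,0.001,0.18,0],
    [0.006,0.001,0.186,0],
    [0.006,0.001,0.186,0],
  ],
)

```text
clock: 3.08
tcp_pos: [592.3, 65.5, 213.3]
tool_rot: [0.0, 0.843, 0.537, 0.0]
wrist_force: [0.1, -0.7, 0.2]
opening: 0.4
grasp_force: 0.0
```

```bash
python3 -c "
from h import *
print(bot.read_state()['tcp_pos'])
for a in (np.linspace(61,20,12),): print(rows([pol(f) for f in a]))"
```

```text
[592.34829088  65.54906448 213.28054035]
[[0.0, 0.006, 0.0, 4.0], [-0.0, 0.011, 0.0, 7.7], [-0.001, 0.017, 0.0, 11.4], [-0.003, 0.023, 0.0, 15.2], [-0.004, 0.028, 0.0, 18.9], [-0.006, 0.034, 0.0, 22.6], [-0.009, 0.039, 0.0, 26.4], [-0.011, 0.044, 0.0, 30.1], [-0.014, 0.049, 0.0, 33.8], [-0.018, 0.053, 0.0, 37.5], [-0.021, 0.058, 0.0, 41.3], [-0.025, 0.062, 0.0, 45.0]]
```

play_rows(
  steps=[
    [0.0,0.006,0.0,4.0],
    [0.0,0.011,0.0,7.7],
    [-0.001,0.017,0.0,11.4],
    [-0.003,0.023,0.0,15.2],
    [-0.004,0.028,0.0,18.9],
    [-0.006,0.034,0.0,22.6],
    [-0.009,0.039,0.0,26.4],
    [-0.011,0.044,0.0,30.1],
    [-0.014,0.049,0.0,33.8],
    [-0.018,0.053,0.0,37.5],
    [-0.021,0.058,0.0,41.3],
    [-0.025,0.062,0.0,45.0],
  ],
)

```text
clock: 4.58
tcp_pos: [638.3, 17.2, 214.2]
tool_rot: [0.0, 0.985, 0.173, 0.001]
wrist_force: [-0.1, 0.4, 0.2]
opening: -0.1
grasp_force: 0.6
```

```bash
python3 -c "
from h import *
s=vision.snapshot('top');cv2.imwrite('pics/t2.png',cv2.resize(s['color'][90:390,140:540],None,fx=2,fy=2));W=cloud(s)
for g in (150,140,130,120):print(jigpose(W,[555,-13.7,g],40,56))
W=cloud(vision.snapshot('scene'))
for g in (150,140,130,120):print(jigpose(W,[557,-10,g],40,56))
print(rows([pol(f) for f in np.linspace(17,-25,12)]))"
```

```text
(array([555.65007375, -72.89263706, 163.55415302]), np.float64(4.347133424883944), 261)
(array([532.97361276, -36.81482992, 139.82768286]), np.float64(7.368874891936503), 261)
(array([532.97359254, -36.81485123, 139.82771928]), np.float64(7.36887489201753), 261)
(array([532.97362976, -36.81480471, 139.82766931]), np.float64(7.368874892021067), 261)
(array([558.28314454,  -7.4613336 , 129.58675123]), np.float64(15.2400375148593), 906)
(array([558.28318337,  -7.46136296, 129.58674676]), np.float64(15.240037514847774), 906)
(array([558.28321254,  -7.46137341, 129.58677804]), np.float64(15.240037514889272), 906)
(array([558.28317136,  -7.46137688, 129.58674233]), np.float64(15.240037514975878), 906)
[[-0.001, 0.005, 0.001, 3.0], [-0.001, 0.01, 0.001, 6.8], [-0.002, 0.016, 0.001, 10.6], [-0.004, 0.022, 0.001, 14.4], [-0.005, 0.028, 0.001, 18.2], [-0.007, 0.033, 0.001, 22.1], [-0.01, 0.038, 0.001, 25.9], [-0.012, 0.044, 0.001, 29.7], [-0.015, 0.049, 0.001, 33.5], [-0.019, 0.053, 0.001, 37.3], [-0.023, 0.058, 0.001, 41.2], [-0.027, 0.062, 0.001, 45.0]]
```

View pics/t2.png

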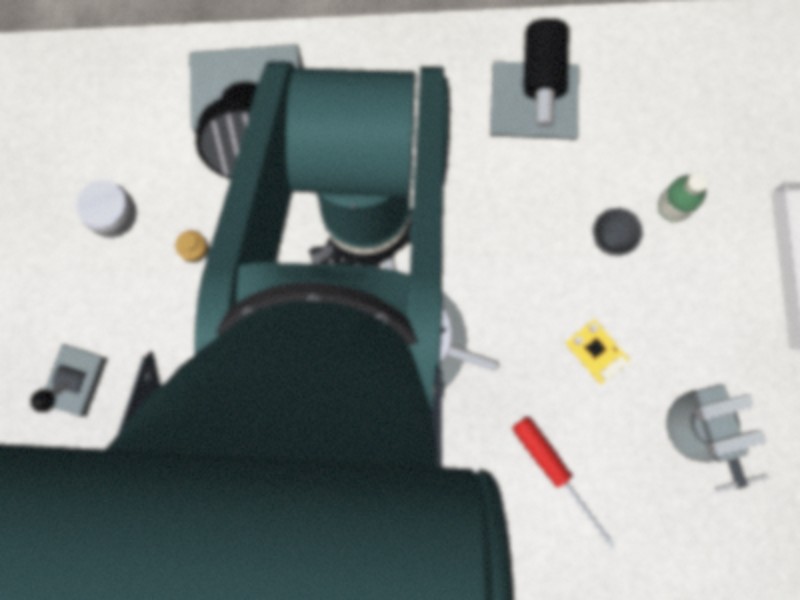

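The arm hides part of the top view, but plain arm B has swung to (475,355), so the jig is turning as planned. I'll carry on.

play_rows(
  steps=[
    [0.0,0.006,0.0,4.0],
    [-0.001,0.011,0.0,7.7],
    [-0.002,0.017,0.0,11.4],
    [-0.003,0.023,0.0,15.2],
    [-0.005,0.028,0.0,18.9],
    [-0.007,0.034,0.0,22.6],
    [-0.01,0.039,0.0,26.4],
    [-0.012,0.044,0.0,30.1],
    [-0.015,0.049,0.0,33.8],
    [-0.019,0.053,0.0,37.5],
    [-0.022,0.058,0.0,41.3],
    [-0.026,0.062,0.0,45.0],
  ],
)

```text
clock: 6.18
tcp_pos: [635.1, -50.0, 213.9]
tool_rot: [-0.0, 0.976, -0.216, 0.001]
wrist_force: [0.5, 1.8, 1.3]
opening: 0.2
grasp_force: 0.7
```

```bash
cat >> h.py <<'E'
def look(g,png=None):
    s=vision.snapshot('scene');W=cloud(s)
    if png: cv2.imwrite(png,s['color'])
    best=[]
    x,y,z=np.moveaxis(W,-1,0)
    h=np.array([557.6,-9.4])
    # arrow arm only: points r 58..132 within 25 deg of guess
    r=np.hypot(x-h[0],y-h[1]);a=np.degrees(np.arctan2(y-h[1],x-h[0]))
    for k in(0,120,-120):
        da=(a-g-k+180)%360-180
        m=(r>58)&(r<(135 if k==0 else 106))&(z>42)&(z<54)&(abs(da)*np.pi/180*r<26)
        best.append((k,int(m.sum()),round(float((g+np.median(da[m])+180)%360-180),1) if m.sum()>5 else None))
    return best
E
python3 -c "
from h import *
b=look(85); print(b); print(look(b[0][2]))
st=bot.read_state(); print(st['qpos'].round(2)); print(np.degrees(np.arctan2(*(st['tcp_pos'][:2]-H)[::-1])),np.linalg.norm(st['tcp_pos'][:2]-H))
print(rows([pol(f) for f in np.linspace(-29,-64,10)]))"
```

```text
[(0, 317, 83.5), (120, 73, 83.6), (-120, 104, 85.9)]
[(0, 319, 83.0), (120, 72, 83.1), (-120, 97, 85.0)]
[-0.19  0.62  1.6   0.    0.92  1.82]
-24.600226258078052 87.88576204247462
[[-0.0, 0.007, 0.001, 4.1], [-0.001, 0.013, 0.001, 7.9], [-0.002, 0.019, 0.001, 11.8], [-0.003, 0.024, 0.001, 15.7], [-0.005, 0.03, 0.001, 19.6], [-0.007, 0.036, 0.001, 23.5], [-0.01, 0.041, 0.001, 27.4], [-0.013, 0.046, 0.001, 31.3], [-0.016, 0.051, 0.001, 35.2], [-0.02, 0.056, 0.001, 39.1]]
```

play_rows(
  steps=[
    [0.0,0.006,0.0,4.0],
    [-0.001,0.012,0.0,7.9],
    [-0.002,0.018,0.0,11.8],
    [-0.003,0.024,0.0,15.7],
    [-0.005,0.03,0.0,19.6],
    [-0.007,0.035,0.0,23.5],
    [-0.01,0.041,0.0,27.4],
    [-0.013,0.046,0.0,31.3],
    [-0.016,0.05,0.0,34.5],
    [-0.018,0.053,0.0,37.0],
    [-0.018,0.053,0.0,37.0],
  ],
)

```text
clock: 7.65
tcp_pos: [596.4, -90.5, 213.5]
tool_rot: [-0.0, 0.858, -0.514, 0.001]
wrist_force: [0.9, -1.1, 1.2]
opening: -0.0
grasp_force: 0.5
```

```bash
python3 -c "
from h import *
b=look(46,'pics/s3.png'); print(b); print(look(b[0][2]))
st=bot.read_state(); print(st['qpos'].round(2)); f=np.degrees(np.arctan2(*(st['tcp_pos'][:2]-H)[::-1]));print(f,np.linalg.norm(st['tcp_pos'][:2]-H))
print(rows([pol(f-d) for d in range(1,9)]))"
```

```text
[(0, 342, 46.5), (120, 108, 45.7), (-120, 88, 49.1)]
[(0, 343, 46.6), (120, 106, 45.9), (-120, 90, 48.9)]
[-0.26  0.58  1.68  0.    0.88  2.39]
-61.64730372839499 87.15713190937909
[[0.001, 0.002, 0.0, 0.8], [0.001, 0.003, 0.0, 1.8], [0.001, 0.005, 0.0, 2.8], [0.001, 0.006, 0.0, 3.8], [0.001, 0.008, 0.0, 4.8], [0.0, 0.009, 0.0, 5.8], [0.0, 0.011, 0.0, 6.8], [0.0, 0.012, 0.0, 7.8]]
```

View pics/s3.png

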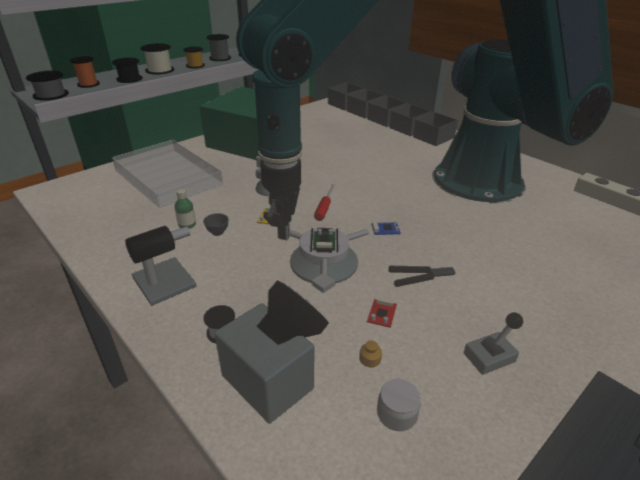

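The scene view shows the arrow head at (325,282), about 7° short of the mouth. I'll nudge it 6°, back off, lift and check with the top camera.

play_rows(
  steps=[
    [0.0,0.002,0.0,1.5],
    [0.0,0.005,0.0,3.0],
    [0.0,0.007,0.0,4.5],
    [0.0,0.009,0.0,6.0],
    [0.0,0.009,0.0,6.0],
    [0.0,0.007,0.0,6.0],
    [0.002,-0.005,0.0,6.0],
    [0.002,-0.015,0.0,6.0],
  ],
)

```text
clock: 8.75
tcp_pos: [611.1, -84.9, 212.8]
tool_rot: [-0.0, 0.829, -0.559, 0.0]
wrist_force: [0.1, 0.3, -0.2]
opening: 0.2
grasp_force: 0.0
```

play_rows(
  steps=[
    [0.0,0.0,-0.03,0],
    [0.0,0,-0.08,0],
    [0.0,0,-0.135,0],
    [0.01,-0.03,-0.16,0],
    [0.03,-0.07,-0.16,0],
    [0.06,0.12,-0.16,0],
    [0.12,0.18,-0.16,0],
    [0.18,0.24,-0.16,0],
  ],
)

```text
clock: 9.75
tcp_pos: [550.5, -213.6, 372.5]
tool_rot: [-0.0, 0.83, -0.558, -0.0]
wrist_force: [0.6, -0.6, -0.0]
opening: -0.1
grasp_force: 0.0
```

```bash
python3 -c "
from h import *
b=look(40); print(b)
s=vision.snapshot('top');cv2.imwrite('pics/t4.png',cv2.resize(s['color'][90:390,140:540],None,fx=2,fy=2));W=cloud(s);np.save('t4.npy',W)
for lo,hi in((40,58),(42,60)):print(jigpose(W,[555,-13.7,40],lo,hi))
print(bot.read_state()['qpos'].round(2))"
```

```text
[(0, 336, 39.7), (120, 113, 38.9), (-120, 101, 40.7)]
(array([554.96988018, -13.59640494,  39.65809218]), np.float64(2.3398471011898874), 1878)
(array([555.00015394, -13.53923066,  39.65830181]), np.float64(2.070131951320807), 2053)
[-0.49  0.37  1.57 -0.    1.2   2.27]
```

View pics/t4.png

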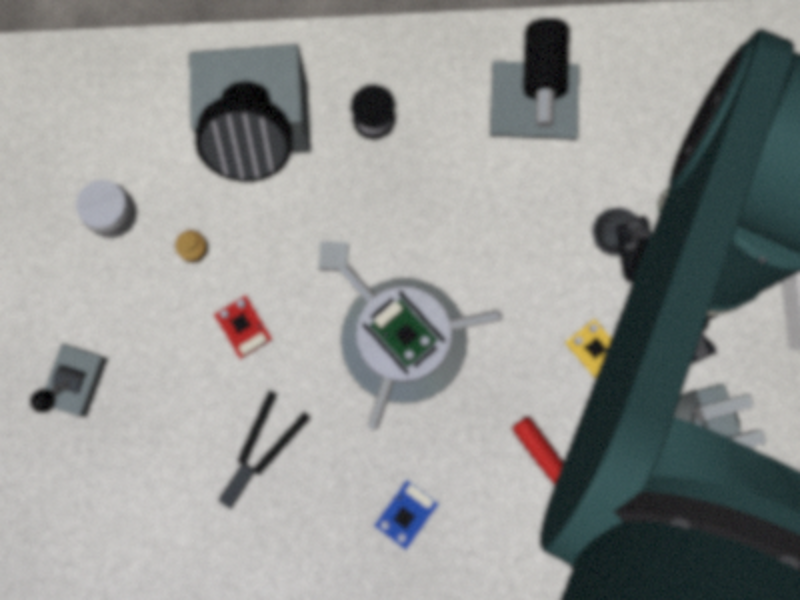

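The top view shows the arrow head at (335,255) aiming at the bell at (245,138). It fits at 39.7°. I'll recheck the mouth's bearing and plan the switch approach.

```bash
python3 -c "
from h import *
for nm in('top0','t4','scene0'):
    V=np.load(nm+'.npy').reshape(-1,3);V=V[np.isfinite(V).all(1)]
    B=V[(abs(V[:,0]-750)<55)&(abs(V[:,1]-143)<58)&(V[:,2]>68)&(V[:,2]<172)]
    for yw in(0.5,):
        n=np.array([-.866*np.cos(np.radians(yw)),-.866*np.sin(np.radians(yw)),.5])
        d=B@n; k=np.percentile(d,[50,80,90,95,98]); mx=[(.5*120-q)/.866-144*np.tan(np.radians(yw)) for q in k]
        rim=B[d>k[3]-6]; print(nm,len(B),'mx',np.round(mx,1),'rim y',rim[:,1].min().round(1),rim[:,1].max().round(1),'x',rim[:,0].min().round(1),rim[:,0].max().round(1),'z',rim[:,2].min().round(1),rim[:,2].max().round(1))
d=np.array([np.cos(np.radians(-19)),np.sin(np.radians(-19))]);c=np.array([522,350])
p=lambda t,z:(*(c+d*t),z,-19)
print(rows([p(-85,205),p(-85,68)]))
"
```

```text
top0 2025 mx [744.8 742.6 741.6 740.8 740. ] rim y 93.5 192.4 x 719.2 771.9 z 73.7 164.5
t4 2028 mx [744.6 742.6 741.6 740.8 740. ] rim y 93.4 192.7 x 718.9 771.8 z 75.4 164.3
scene0 2805 mx [775.7 755.6 748.9 745.6 743.1] rim y 106.3 195.7 x 732.3 775.7 z 100.2 164.7
[[-0.592, -0.121, -0.006, -49.2], [-0.592, -0.122, 0.131, -49.2]]
```

Mouth bearing from the hub is 39.8°, so the aim is within about 0.2°. Now the switch.

play_rows(
  steps=[
    [-0.592,-0.121,-0.006,-49.2],
    [-0.592,-0.121,-0.006,-49.2],
    [-0.592,-0.121,-0.006,-49.2],
    [-0.592,-0.121,-0.006,-49.2],
    [-0.592,-0.121,-0.006,-49.2],
    [-0.592,-0.121,-0.006,-49.2],
    [-0.592,-0.121,-0.006,-49.2],
    [-0.592,-0.121,-0.006,-49.2],
    [-0.592,-0.121,-0.006,-49.2],
    [-0.592,-0.121,-0.006,-49.2],
    [-0.592,-0.121,-0.006,-49.2],
    [-0.592,-0.121,-0.006,-49.2],
  ],
)

```text
clock: 11.35
tcp_pos: [441.1, 381.2, 378.6]
tool_rot: [0.0, 0.987, -0.163, -0.0]
wrist_force: [0.5, -0.9, -0.3]
opening: -0.0
grasp_force: 0.0
```

```bash
cat >> h.py <<'E'
_d=np.array([np.cos(np.radians(-19)),np.sin(np.radians(-19))])
def sw(t,z=68): return (*(np.array([522,350])+_d*t),z,-19)
E
python3 -c "
from h import *
print(bot.read_state()['tcp_pos'],rows([sw(-85),sw(-60),sw(5)]))"
```

```text
[441.12066044 381.22174159 378.59818563] [[0.002, 0.003, 0.137, 0.3], [0.027, 0.003, 0.137, 0.3], [0.092, 0.004, 0.137, 0.3]]
```

Lower, then push at about 50 mm/s to just short of the expected stop.

play_rows(
  steps=[
    [0.002,0.003,0.05,0],
    [0.002,0.003,0.1,0],
    [0.002,0.003,0.125,0],
    [0.002,0.003,0.137,0],
    [0.01,0.003,0.137,0],
    [0.02,0.003,0.137,0],
    [0.027,0.003,0.137,0],
  ],
)

```text
clock: 12.22
tcp_pos: [467.5, 369.3, 243.2]
tool_rot: [-0.001, 0.987, -0.163, 0.001]
wrist_force: [0.7, -0.1, -0.3]
opening: 0.0
grasp_force: 0.0
```

play_rows(
  steps=[
    [0.006,0,0,0],
    [0.012,0,0,0],
    [0.018,0,0,0],
    [0.024,0,0,0],
    [0.03,0,0,0],
    [0.036,0,0,0],
    [0.042,0,0,0],
    [0.048,0,0,0],
    [0.054,0,0,0],
    [0.059,0,0,0],
    [0.062,0,0,0],
  ],
)

```text
clock: 13.6
tcp_pos: [524.8, 349.2, 241.6]
tool_rot: [0.0, 0.987, -0.163, -0.0]
wrist_force: [-1.6, 0.5, -1.8]
opening: -0.5
grasp_force: 0.7
```

```bash
cat >> h.py <<'E'
def ball():
    for n in("scene","top"):
        V=cloud(vision.snapshot(n)).reshape(-1,3);V=V[np.isfinite(V).all(1)]
        t=(V[:,:2]-[522,350])@_d;q=(V[:,:2]-[522,350])@[-_d[1],_d[0]]
        m=(abs(q)<16)&(V[:,2]>66)&(V[:,2]<97)&(abs(t)<60)
        print(n,m.sum(),np.percentile(t[m],[5,50,95]).round(1) if m.sum() else "")
E
python3 -c "
from h import *
st=bot.read_state();print((st['tcp_pos'][:2]-[522,350])@_d,st['wrist_force'],st['tcp_pos']);ball()"
```

```text
Traceback (most recent call last):
NameError: name '_d' is not defined. Did you mean: 'id'?
```

play_rows(
  steps=[
    [0.001,0,0,0],
    [0.002,0,0,0],
    [0.003,0,0,0],
    [0.003,0,0,0],
  ],
)

```text
clock: 14.1
tcp_pos: [526.7, 348.6, 241.6]
tool_rot: [0.0, 0.987, -0.163, -0.001]
wrist_force: [-4.9, 2.1, -0.1]
opening: 0.1
grasp_force: 2.6
```

play_rows(
  steps=[
    [0.001,0,0,0],
    [0.002,0,0,0],
    [0.002,0,0,0],
  ],
)

```text
clock: 14.48
tcp_pos: [527.3, 348.4, 241.6]
tool_rot: [0.0, 0.987, -0.163, -0.002]
wrist_force: [-9.6, 5.6, 2.3]
opening: -0.0
grasp_force: 5.2
```

Force rises to about 11 N with almost no motion, so the lever is at its stop. Backing off straight and lifting.

play_rows(
  steps=[
    [-0.003,0,0,0],
    [-0.01,0,0,0],
    [-0.03,0,0,0],
    [-0.06,0,0,0],
    [-0.09,0,-0.02,0],
    [-0.1,0,-0.08,0],
    [-0.14,0.04,-0.14,0],
    [-0.17,0.08,-0.16,0],
    [-0.17,0.1,-0.16,0],
    [-0.17,0.1,-0.16,0],
  ],
)

```text
clock: 15.72
tcp_pos: [334.2, 306.7, 402.5]
tool_rot: [-0.0, 0.987, -0.163, 0.0]
wrist_force: [-0.6, -0.2, 0.2]
opening: 0.0
grasp_force: 0.0
```

```bash
python3 -c "
import h;from h import *
h.ball()
s=vision.snapshot('top');cv2.imwrite('pics/t5.png',cv2.resize(s['color'][90:390,140:540],None,fx=2,fy=2));print(jigpose(cloud(s),[555,-13.7,40]),look(40))
cv2.imwrite('pics/s5.png',vision.snapshot('scene')['color'])" ; grep -n "_d" h.py
```

```text
scene 242 [22.5 33.5 40.3]
top 127 [18.2 28.2 38.7]
(array([554.94432706, -13.5931717 ,  39.65409118]), np.float64(2.3224213276894305), 1892) [(0, 331, 39.7), (120, 113, 39.0), (-120, 100, 40.3)]
58:_d=np.array([np.cos(np.radians(-19)),np.sin(np.radians(-19))])
59:def sw(t,z=68): return (*(np.array([522,350])+_d*t),z,-19)
63:        t=(V[:,:2]-[522,350])@_d;q=(V[:,:2]-[522,350])@[-_d[1],_d[0]]
```

View pics/s5.png

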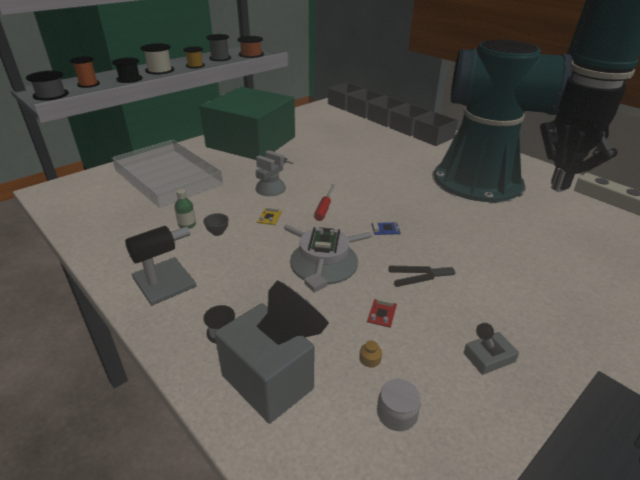

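The lever's ball at (485,331) is over at its far stop, measured at +28 to +33 mm. The arrow head at (316,282) still points at the mouth, the arm is clear and the bystanders haven't moved.

```bash
python3 -c "
from rig import bot
print(bot.close_job())"
```

```text
the job is handed in; nothing more can be done
None
```

The job is handed in at about 16 s: the jig's arrow points at the fume extractor's mouth to within about 0.2° by my measurements, the switch lever is at its opposite stop, and the arm is clear of everything.

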